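Close up a battery case: insulating flap, then lid

ROBOT

A 7-joint arm with a two-finger parallel gripper is mounted at the origin on a cart in front of the work surface, level with it; the furniture and walls round the work are solid. World frame = base frame: x ahead of the robot, y to its left, z up, the work surface at z = 0. Lengths are in mm, angles in rad, forces in N, time in s.
With the tool pointing down it reaches from about 400 to 850 mm from the base axis. Payload 4.5 kg.
Tool frame: the origin (TCP) lies on the centre line of the jaws, within the pads' length; the fingertips stand 19 mm ahead of it and the grasp point (between the pads) is the TCP; z points along the fingers, y is the line along which they close (so a half turn about z gives the same grasp; the last joint's range is limited). The gripper opens to 88 mm and grips with 3 to 60 N. Pads are 18 mm wide; open, the fingers measure 123 mm over their backs; the gripper's body (75 mm by 187 mm) begins 45 mm behind the grasp point.
Start: joints at [1.154, 0.689, -0.195, 1.565, 0.157, 0.902, -0.215], TCP at [272.334, -562.571, 257.743] pointing down, gripper open.
Joint ranges: [-3.01, 3.01], [-0.46, 2.08], [-1.47, 1.51], [0.13, 2.56], [-1, 4.14], [0.04, 2.09], [-2.66, 2.66]. Speed limits (rad/s): [2.57, 2.57, 3.14, 3.14, 3.14, 3.14, 3.14].

INTERFACE

Orientations are given as a unit quaternion [x, y, z, w].
In Python, from plant import sense, read_camera, close_job gives the robot as it stands.
- The arm moves only by the tool carry_out, never from a script. Its arguments are lists of equal length, an entry for each row: "xyz": the shift along the tool's x, y, z scaled (see below), a list of three; "yaw": the turn about the tool's z scaled (see below); "gripper": the opening, from -1 (shut) to 1 (fully open). A call has 1 to 8 rows; each row is the pose to reach, as a shift and turn from the pose commanded when the call began, along the tool's axes at that moment; what a row does not reach only later rows make up. The controller multiplies each number of a shift by 0.6 m and each number of a turn by 90 degrees. A row lasts 1/12 s, in which the tool goes at most 41.7 mm and 7.16 degrees, less where a joint would pass 70% of its speed; a pose out of reach is approached as far as the arm can. A call with a number of a shift or a turn outside -1 to 1 is refused whole. A call with a gripper value outside its range is refused whole. The fingers move at their own pace and stop on an object; "newtons" is the grip in N (left out, the last holds). Time passes only in rows, so rows that repeat a pose let the fingers close. It gives the time, the measured TCP pose, the force, the opening and the grip force at its end, in the units of the state.
- sense(): the state, without advancing time (a new reading comes with each control period).
- read_camera(name): name is "side" or "top" or "wrist"; returns a dict with "color" (420x560x3 uint8, red, green, blue), "mtx" (3x3 intrinsics, pixels), "R" (3x3) and "t" (3): a world point X has camera coordinates R X + t. Camera axes: x right, y down, z forward; pixel columns grow to the right and rows downward; lengths in mm; the calibration is good to about 2 mm. The wrist camera is an equidistant fisheye: a pixel r from the principal point sees the ray r / f radians off the axis. A picture is of the moment at which its call begins. There is no depth.
- close_job(): hands the job in; it is judged then, once.
The state is a dict: "time_s": time; "joint_positions": joint angles; "joint_vel": joint speeds; "tau": joint torques, N m; "tool_pos": TCP position; "tcp_rot": TCP orientation; "ft_force": force on the tool from outside, world axes, zero at the start; "torque": the same for the moment, N m; "width": finger opening in mm; "finger_force": force on a finger pad.
Only numpy, scipy, OpenCV 4.12 (cv2) and the standard library are available. Lean on these libraries where they do the work, as an engineer would, in place of code of your own. Each camera call takes 0.05 s, during which the arm holds its last target. There are 200 camera calls.

TASK

Make the battery case safe to carry: push the upright insulating flap down flat over the packs first, then swing the case's lid shut and press its front down until the spring catch snaps over and holds it. Do all of it by pushing with the fingers: pick nothing up, leave the packs as they lie in the case, do not push the lid against a flap that still stands up, and leave the other things on the bench where they are.

Things in the scene. Friction and masses are not known exactly. Their poses are not given: they have to be found in the camera images.
- case: Grey sheet-steel battery case, fixed to the bench, 160 (x) x 180 (y) x 90 mm high, open at the top, foam lined, with two battery packs in it. Origin: centre of its underside, on the bench. Its x axis points to the back (hinge side of the lid), y to its left side (where the flap is hinged), z up. The wall tops are at z = 90 mm; the walls are 3 mm thick.
- lid (a joint): Hinge angle of the case's grey sheet-steel lid: 0 = fully shut and level, about 1.57 = standing upright on the back edge, at most 1.85. A stiff friction hinge: the lid stays wherever it is left and needs a few newtons at its free edge to swing. Let down, it comes to rest on the catch's nose at about 0.07 to 0.09, with its front edge some 12 to 16 mm up; pressing its front part down with about 8 to 11 N then makes the catch snap over, and the lid sits at 0 to 0.015 and stays.
- flap (a joint): Hinge angle of the inner flap: 0 = folded down flat over the packs (resting on a ledge, 12 mm below the wall tops), about 1.57 = standing upright, at most 1.8. It stays wherever it is left; 1 to 2 N at its free edge swings it. While it stands up it blocks the lid.
- catch (a joint): Angle of the spring catch on the middle of the case's front, a steel leaf 24 mm wide: 0 = sprung back against its stop (its rest position, and also when it has hooked over the lid's striker bar); about 0.1 = pushed outwards while the bar on the lid's front lip passes its sloped nose. Its top is about 100 mm above the bench and 95 to 98 mm in front of the case's origin. It works by itself and need not be touched.
- lid_hinge (a point): Middle of the lid's hinge axis: in the case's frame at x = +83, y = 0, z = 92 mm; the axis is parallel to the case's y axis. The lid plate is 187 mm wide (along y) and reaches 169 mm from this axis, its outer face 3.5 mm off the plane through the axis (upwards when shut, backwards when upright); its rims turn in by 14 mm.
- lid_edge (a point): Middle of the lid's free (front) edge on its outer face, 169 mm from the hinge axis; moves with the lid.
- flap_hinge (a point): Middle of the flap's hinge axis: in the case's frame at x = -12.5, y = +83, z = 78 mm; the axis is parallel to the case's x axis. The flap is a flat tan insulating board 3 mm thick, 115 mm long along the axis, 155 mm from the axis to its free edge, with a 41 mm wide, 15 mm deep thumb notch in the middle of the free edge. The axis lies in the board's middle plane.
- flap_edge (a point): Where the middle of the flap's free edge would be without the notch (155 mm from the axis), on the face that is upper when it is down and outer (left) when it is upright; moves with the flap.
- pack_tall: Standing block of eight blue cells in black holders, 82 x 42 x 66 mm, wedged fast in the foam in the right part of the case; its top is 74 mm above the bench. Origin: centre of its underside.
- pack_flat: Four green cells side by side, 75 x 66 x 19 mm, lying loose in the left part of the case, to be left alone. Origin: centre of its underside.
- holder: Welding anvil, a copper-brown block with a square and a round steel peg on it, 40 x 52 x 72 mm, a bystander to the right of the case. Origin: centre of its underside.
- foam_block: Cream sponge on a flat tin, 52 x 110 x 57 mm, a bystander to the right. Origin: centre of its underside.
- driver: Red-handled screwdriver lying down, 180 x 36 x 23 mm, a bystander to the left. Origin: centre of its underside.

How it is judged (in metres and radians):
On the way, in this order (a step that is already met when the one before it is completed fails the run):
1. the flap lies flat over the packs while the lid still stands open (value of joint flap below 0.05 rad and value of joint lid above 0.8 rad), for 0.2 s.
2. the lid is fully shut over the flap, with the catch snapped over (value of joint lid below 0.03 rad and value of joint catch below 0.04 rad and value of joint flap below 0.05 rad), for 0.2 s.
At the end, for the whole second after the job is handed in: The flap is down within 0.05 rad (8 mm at its free edge), the lid is shut within 0.03 rad (5 mm at its front edge) and held by the catch, which has sprung back (within 0.04 rad), and the loose flat pack still lies on the case's floor within 70 mm of the middle of the case (all of step 2 and z of pack_flat in the frame of case below 0.02 m and horizontal distance between pack_flat and case below 0.07 m); the robot touches nothing.
It fails at once if the lid is pushed against the standing flap (more than 6 N between them) (contact force between lid and flap above 6 N and value of joint flap above 0.3 rad).
It fails at once if the loose pack in the case is lifted (20 mm) or shifted by more than 25 mm (distance of pack_flat from where it was at the start of the episode above 0.025 m or z of pack_flat in the frame of case above 0.028 m).
It fails at once if another thing on the bench is lifted or shoved by more than 30 mm (distance of any of holder, foam_block, driver from where it was at the start of the episode above 0.03 m).
It also fails if it takes over 54 s, if anything falls off the work surface, if the arm or the gripper's body presses on something with over 40 N, if the wrist force passes 120 N, or if a joint passes its speed limit or range.

## Working session

There is one attempt and no reset: what is moved stays moved. The work goes in short steps, Python scripts to look and compute and a tool call to move; the robot and the scene stay as the last step left them, time stands still between calls to the robot, and variables do not carry over. Pictures are saved under pics/ and viewed, at most 10 in all, crops included, and the job is handed in when it is done.

Besides the shell and the picture viewer there is one more tool, called after "Call:" in YAML: its name, and indented under it one key for each argument. carry_out: Moves the arm, as the interface text tells. Shifts and turns lie within -1 to 1; 1 stands for 0.6 m of shift or 90 degrees of turn. Its arguments: {"type":"object","properties":{"xyz":{"type":"array"},"yaw":{"type":"array"},"gripper":{"type":"array"},"newtons":{"type":"number"}},"required":["xyz","yaw","gripper"]}

```bash
mkdir -p pics; python3 - <<'E'
from plant import *
import cv2,numpy as np
s=sense();print({k:np.round(v,3) for k,v in s.items()})
for n in("side","top"):
    c=read_camera(n);cv2.imwrite(f"pics/{n}0.png",c["color"][:,:,::-1]);print(n,c["mtx"].round(1).tolist(),c["R"].round(4).tolist(),c["t"].round(1).tolist())
E
```

```text
{'time_s': np.float64(0.0), 'joint_positions': array([ 1.154,  0.69 , -0.195,  1.566,  0.157,  0.902, -0.215]), 'joint_vel': array([-0.001,  0.001, -0.   , -0.002,  0.001,  0.002, -0.001]), 'tau': array([-1.0000e-03, -5.2758e+01, -1.2670e+00, -1.5343e+01, -5.3000e-02,
        7.0000e-03,  0.0000e+00]), 'tool_pos': array([ 272.022, -562.044,  256.905]), 'tcp_rot': array([ 0.975,  0.224, -0.   , -0.001]), 'ft_force': array([ 0.281,  0.199, -0.462]), 'torque': array([ 0.007,  0.037, -0.029]), 'finger_force': np.float64(0.0), 'width': np.float64(88.269)}
side [[381.7, 0.0, 285.7], [0.0, 381.7, 212.1], [0.0, 0.0, 1.0]] [[-0.9757, 0.2189, 0.0104], [0.1821, 0.836, -0.5176], [-0.122, -0.5031, -0.8556]] [442.5, -138.4, 1134.9]
top [[517.6, 0.0, 283.0], [0.0, 517.6, 207.8], [0.0, 0.0, 1.0]] [[0.0039, -0.9999, -0.0159], [-0.9933, -0.002, -0.1158], [0.1157, 0.0162, -0.9931]] [99.9, 508.6, 1603.2]
```

View pics/side0.png

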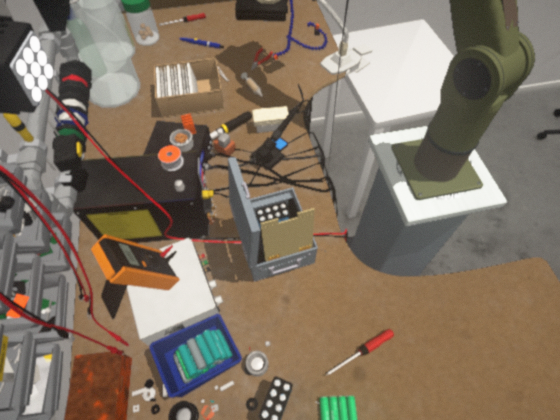

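View pics/top0.png

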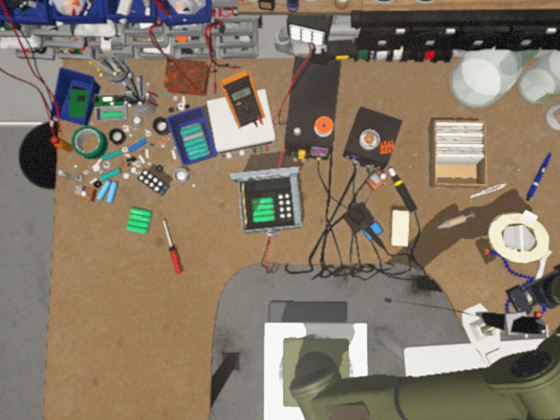

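The side view shows the case at about (280,235), with the lid upright on the far side and the tan flap standing at about (288,232). In the top view the case is at about (268,203), with the lid at row 178 and the flap edge at column 240. I'll zoom in on both.

```bash
python3 - <<'E'
import cv2,numpy as np
a=cv2.imread("pics/top0.png")[155:245,215:315];b=cv2.imread("pics/side0.png")[145:285,215:335]
f=lambda i,s:cv2.resize(i,None,fx=s,fy=s,interpolation=cv2.INTER_CUBIC)
a=f(a,4);b=f(b,3.3)
H=max(a.shape[0],b.shape[0]);p=lambda i:cv2.copyMakeBorder(i,0,H-i.shape[0],0,0,0)
cv2.imwrite("pics/z0.png",np.hstack([p(a),p(b)]))
E
```

```text
(no output)
```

View pics/z0.png

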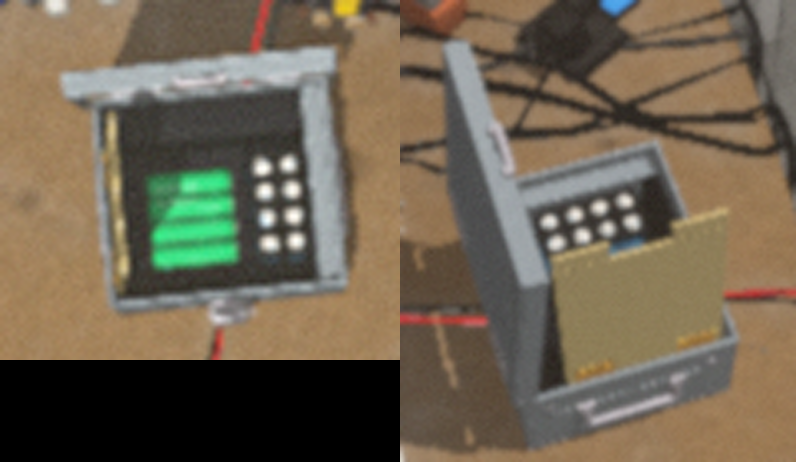

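Zoomed crops: in the top view the case's front-left and front-right wall corners are at px (243.3,232) and (301.3,226.3). In the side view the front-left, back-left and front-right wall tops are at (317,247), (254.5,265.5) and (294,189), and the flap's free-edge corners at (261.4,223.8) and (314.1,208.6).

```bash
cat > h.py <<'E'
from plant import *
import numpy as np,cv2
K={};
def ray(c,p):
    R,t=c["R"],c["t"];d=R.T@np.linalg.inv(c["mtx"])@[*p,1.];return -R.T@t,d
def onz(c,p,z):
    o,d=ray(c,p);return (o+d*(z-o[2])/d[2]).round(1)
def tri(c1,p1,c2,p2):
    o1,d1=ray(c1,p1);o2,d2=ray(c2,p2);d1/=np.linalg.norm(d1);d2/=np.linalg.norm(d2)
    s=np.linalg.lstsq(np.c_[d1,-d2],o2-o1,rcond=None)[0];a=o1+s[0]*d1;b=o2+s[1]*d2
    return ((a+b)/2).round(1),np.linalg.norm(a-b).round(1)
E
python3 - <<'E'
from h import *
T=read_camera("top");S=read_camera("side")
z=lambda x,y:(215+x/4,155+y/4); w=lambda x,y:(215+(x-400)/3.3,145+y/3.3)
for n,p in dict(FL=(113,308),FR=(345,286),catch=(230,312)).items():print("T",n,onz(T,z(*p),90))
for n,p in dict(FL=(737,337),BL=(530,398),FR=(660,145)).items():print("S",n,onz(S,w(*p),90))
print("FL",tri(T,z(113,308),S,w(737,337)),"FR",tri(T,z(345,286),S,w(660,145)))
print("flap front corner",tri(T,z(122,285),S,w(727,210)),"back",tri(T,z(110,115),S,w(553,260)))
print("lid R",tri(T,z(335,52),S,w(458,42)),"lid L",tri(T,z(63,75),S,w(527,285)),tri(T,z(63,98),S,w(545,278)))
E
```

```text
T FL [427.4 220.5  90. ]
T FR [444.6  45.   90. ]
T catch [424.6 131.9  90. ]
S FL [429.9 225.6  90. ]
S BL [581.2 240.   90. ]
S FR [445.3  53.5  90. ]
FL (array([428. , 221.4,  80.7]), np.float64(0.1)) FR (array([444.3,  45.3,  78.5]), np.float64(2.5))
flap front corner (array([437.3, 200.6, 222.9]), np.float64(6.8)) back (array([553.6, 211.8, 223.8]), np.float64(0.4))
lid R (array([588.7,  55.8, 255.5]), np.float64(6.7)) lid L (array([574.6, 241.9, 255.1]), np.float64(2.7)) (array([561.2, 240.8, 255.5]), np.float64(2.7))
```

Case origin is about (516,142), yawed about +5.6°. The wall width comes out near 176 mm (180 given), and the lid and flap each lean slightly inward at about 1.45 rad. First I'll turn the tool to line up with the case, raise it and close the fingers.

Call:
carry_out:
  xyz:
    - [0,0,-0.06]
    - [0,0,-0.12]
    - [0,0,-0.15]
    - [0,0,-0.15]
  yaw: [0.075,0.15,0.226,0.226]
  gripper: [-1,-1,-1,-1]
  newtons: 20

```text
time_s: 0.53
tool_pos: [273.6, -564.6, 352.6]
tcp_rot: [0.999, 0.046, 0.002, 0.004]
ft_force: [0.3, -0.8, -0.2]
width: 63.8
finger_force: 0.0
```

Call:
carry_out:
  xyz:
    - [0.43,-0.57,0]
    - [0.43,-0.57,0]
    - [0.43,-0.57,0]
    - [0.43,-0.57,0]
    - [0.43,-0.57,0]
    - [0.43,-0.57,0]
    - [0.43,-0.57,0]
    - [0.43,-0.57,0]
  yaw: [0,0,0,0,0,0,0,0]
  gripper: [-1,-1,-1,-1,-1,-1,-1,-1]

```text
time_s: 1.2
tool_pos: [446.8, -276.4, 346.8]
tcp_rot: [0.999, 0.049, -0.001, -0.0]
ft_force: [0.3, -0.6, 0.2]
width: 10.1
finger_force: 0.0
```

Call:
carry_out:
  xyz:
    - [0.145,-0.9,0]
    - [0.145,-0.9,0]
    - [0.145,-0.9,0]
    - [0.145,-0.9,0]
    - [0.145,-0.9,0]
    - [0.145,-0.9,0]
    - [0.145,-0.9,0]
    - [0.145,-0.9,0]
  yaw: [0,0,0,0,0,0,0,0]
  gripper: [-1,-1,-1,-1,-1,-1,-1,-1]

```text
time_s: 1.87
tool_pos: [467.1, 56.0, 347.0]
tcp_rot: [0.999, 0.049, -0.001, 0.0]
ft_force: [1.7, 0.1, 0.3]
width: 0.3
finger_force: 0.0
```

Call:
carry_out:
  xyz:
    - [0.06,-0.37,0]
    - [0.06,-0.37,0]
    - [0.06,-0.37,0]
    - [0.06,-0.37,0]
    - [0.06,-0.37,0]
    - [0.06,-0.37,0]
    - [0.06,-0.37,0]
  yaw: [0,0,0,0,0,0,0]
  gripper: [-1,-1,-1,-1,-1,-1,-1]

```text
time_s: 2.45
tool_pos: [480.7, 284.4, 346.4]
tcp_rot: [0.999, 0.053, -0.001, -0.001]
ft_force: [-0.5, -0.4, 0.1]
width: 0.5
finger_force: 0.0
```

```bash
python3 - <<'E'
from h import *
f=lambda i,s:cv2.resize(i,None,fx=s,fy=s,interpolation=cv2.INTER_CUBIC)
b=f(read_camera("side")["color"][100:300,190:360,::-1],2)
a=f(read_camera("wrist")["color"][:,:,::-1],400/560*1.)
a=cv2.copyMakeBorder(a,0,400-a.shape[0],0,0,0)
cv2.imwrite("pics/z1.png",np.hstack([a,b]))
print(sense()["tool_pos"])
E
```

```text
[482.01082216 278.10434239 346.50775876]
```

View pics/z1.png

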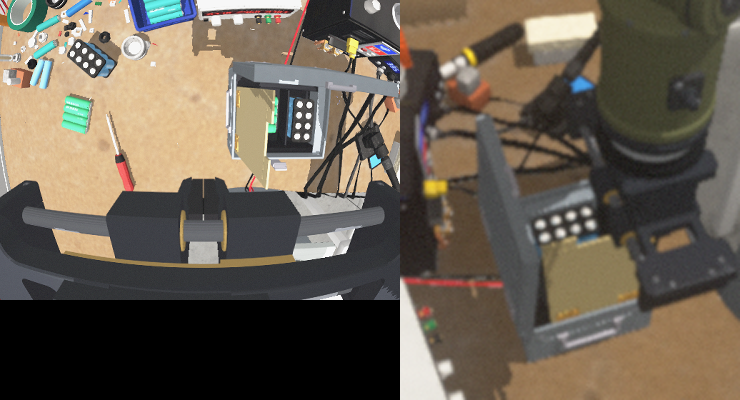

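The wrist and side views agree with the measured pose: case at (280,110), tan flap standing on its left, fingers now left of the flap. Next I'll descend beside the flap, on its front half and clear of the notch.

Call:
carry_out:
  xyz:
    - [-0.05,0,0]
    - [-0.05,0,0.06]
    - [-0.05,0,0.12]
    - [-0.05,0,0.18]
    - [-0.05,0,0.235]
    - [-0.05,0.03,0.235]
    - [-0.05,0.055,0.235]
    - [-0.05,0.055,0.235]
  yaw: [0,0,0,0,0,0,0,0]
  gripper: [-1,-1,-1,-1,-1,-1,-1,-1]

```text
time_s: 3.22
tool_pos: [456.1, 236.2, 205.7]
tcp_rot: [0.999, 0.044, -0.001, 0.003]
ft_force: [0.0, -0.8, 0.0]
width: 0.5
finger_force: 0.0
```

```bash
cat >> h.py <<'E'
def case():
    s=sense();d=s["tool_pos"]-[516,142,0];a=np.radians(5.6);c,n=np.cos(a),np.sin(a)
    q=s["tcp_rot"];print("case tcp",np.round([c*d[0]+n*d[1],-n*d[0]+c*d[1],d[2]],1),"F",s["ft_force"].round(1),"th",np.degrees(2*np.arctan2(q[1],q[0])).round(1),"t",round(float(s["time_s"]),2))
E
python3 -c "
from h import *
case();c=read_camera('wrist');print((-c['R'].T@c['t']).round(),sense()['tool_pos'].round())"
```

```text
case tcp [-50.5  99.6 205.7] F [ 0.  -0.8  0. ] th 5.1 t 3.22
[529. 241. 333.] [456. 239. 206.]
```

Call:
carry_out:
  xyz:
    - [0,0.035,0]
    - [0,0.07,0.009]
    - [0,0.102,0.026]
    - [0,0.131,0.048]
    - [0,0.155,0.077]
    - [0,0.172,0.108]
    - [0,0.183,0.143]
    - [0,0.183,0.143]
  yaw: [0,0,0,0,0,0,0,0]
  gripper: [-1,-1,-1,-1,-1,-1,-1,-1]

```text
time_s: 3.93
tool_pos: [465.4, 131.3, 118.9]
tcp_rot: [0.999, 0.047, -0.002, 0.001]
ft_force: [-0.8, 0.0, -0.1]
width: 0.9
finger_force: 0.0
```

```bash
python3 -c "
from h import *
case()"
```

```text
case tcp [-51.4  -5.7 118.9] F [-0.8  0.  -0.1] th 5.3 t 3.93
```

Call:
carry_out:
  xyz:
    - [0,0.003,0.018]
    - [0,0.003,0.03]
    - [0,0.003,0.035]
    - [0,0.003,0.035]
  yaw: [0,0,0,0]
  gripper: [-1,-1,-1,-1]

```text
time_s: 4.27
tool_pos: [466.7, 132.5, 100.1]
tcp_rot: [0.999, 0.048, 0.0, -0.0]
ft_force: [-0.5, -0.5, 0.1]
width: 0.7
finger_force: 0.0
```

```bash
python3 - <<'E'
from h import *
case()
f=lambda i,s:cv2.resize(i,None,fx=s,fy=s,interpolation=cv2.INTER_CUBIC)
b=f(read_camera("side")["color"][100:300,190:360,::-1],2)
a=f(read_camera("wrist")["color"][:,:,::-1],400/560*1.)
a=cv2.copyMakeBorder(a,0,400-a.shape[0],0,0,0)
cv2.imwrite("pics/z2.png",np.hstack([a,b]))
E
```

```text
case tcp [-50.   -4.6 100.1] F [-0.5 -0.5  0.1] th 5.5 t 4.27
```

View pics/z2.png

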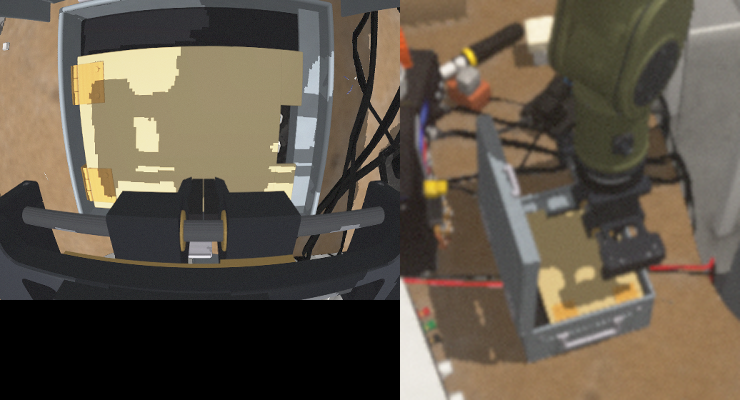

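The wrist view shows the flap down over the packs, with its hinges at (90,80) and (95,185) and the notch at (288,135). I'll press until contact force shows that it rests on the ledge.

Call:
carry_out:
  xyz:
    - [0,0,0.003]
    - [0,0,0.006]
    - [0,0,0.006]
    - [0,0,0.006]
  yaw: [0,0,0,0]
  gripper: [-1,-1,-1,-1]

```text
time_s: 4.7
tool_pos: [467.1, 132.3, 98.6]
tcp_rot: [0.999, 0.048, 0.001, -0.0]
ft_force: [-3.2, -0.4, 22.5]
width: 1.0
finger_force: 11.3
```

22 N with the tip at z = 79.6 means the flap rests on its ledge. Next I'll rise over the lid and go behind it.

Call:
carry_out:
  xyz:
    - [0,0,0]
    - [0,0,-0.06]
    - [0,0,-0.12]
    - [0,0,-0.18]
    - [0,0,-0.24]
    - [0,0,-0.3]
    - [0,0,-0.37]
    - [0,0,-0.37]
  yaw: [0,0,0,0,0,0,0,0]
  gripper: [-1,-1,-1,-1,-1,-1,-1,-1]

```text
time_s: 5.37
tool_pos: [469.9, 133.5, 325.5]
tcp_rot: [0.999, 0.048, 0.007, -0.002]
ft_force: [1.2, 0.4, -1.0]
width: 0.3
finger_force: 0.0
```

Call:
carry_out:
  xyz:
    - [0.065,0,0]
    - [0.13,0,0]
    - [0.195,0,0]
    - [0.26,0,0]
    - [0.26,0,0]
    - [0.26,0,0]
  yaw: [0,0,0,0,0,0]
  gripper: [-1,-1,-1,-1,-1,-1]

```text
time_s: 5.87
tool_pos: [622.7, 146.6, 317.1]
tcp_rot: [0.999, 0.047, -0.0, 0.0]
ft_force: [-0.7, 0.8, -0.2]
width: 0.5
finger_force: 0.0
```

```bash
python3 - <<'E'
from h import *
case()
f=lambda i,s:cv2.resize(i,None,fx=s,fy=s,interpolation=cv2.INTER_CUBIC)
b=f(read_camera("side")["color"][100:300,190:360,::-1],2)
a=f(read_camera("wrist")["color"][:,:,::-1],400/560*1.)
a=cv2.copyMakeBorder(a,0,400-a.shape[0],0,0,0)
cv2.imwrite("pics/z3.png",np.hstack([a,b]))
E
```

```text
case tcp [106.7  -5.8 317.1] F [-0.7  0.8 -0.2] th 5.4 t 5.87
```

View pics/z3.png

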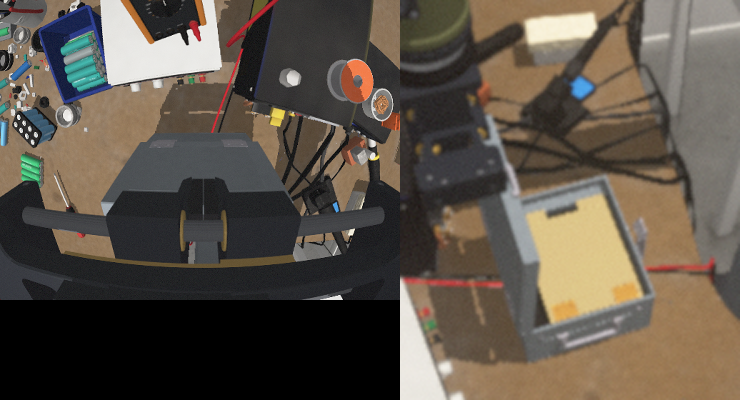

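The side view shows the flap lying flat (580,250), with the lid still upright (515,240) and clear space behind it. I'll descend behind the lid.

Call:
carry_out:
  xyz:
    - [0,0,0.06]
    - [0,0,0.112]
    - [0,0,0.112]
    - [-0.02,-0.01,0.112]
  yaw: [0,0,0,0]
  gripper: [-1,-1,-1,-1]

```text
time_s: 6.3
tool_pos: [608.9, 149.6, 250.3]
tcp_rot: [0.999, 0.047, -0.001, 0.001]
ft_force: [0.6, -0.2, 2.1]
width: 0.7
finger_force: 0.0
```

```bash
python3 -c "
from h import *
case()"
```

```text
case tcp [ 93.2  -1.5 250.3] F [ 0.6 -0.2  2.1] th 5.4 t 6.3
```

Call:
carry_out:
  xyz:
    - [-0.024,0,0]
    - [-0.058,0,0.005]
    - [-0.081,0,0.012]
    - [-0.102,0,0.021]
    - [-0.123,0,0.032]
    - [-0.142,0,0.045]
    - [-0.16,0,0.06]
    - [-0.176,0,0.077]
  yaw: [0,0,0,0,0,0,0,0]
  gripper: [-1,-1,-1,-1,-1,-1,-1,-1]

```text
time_s: 6.97
tool_pos: [504.2, 141.9, 207.3]
tcp_rot: [0.999, 0.048, 0.002, -0.001]
ft_force: [0.0, 0.3, 1.1]
width: 0.0
finger_force: 0.7
```

```bash
python3 -c "
from h import *
case()"
```

```text
case tcp [-11.8   1.1 207.3] F [0.  0.3 1.1] th 5.5 t 6.97
```

Call:
carry_out:
  xyz:
    - [-0.015,0,0.018]
    - [-0.027,0,0.038]
    - [-0.038,0,0.059]
    - [-0.047,0,0.08]
    - [-0.053,0,0.103]
    - [-0.055,0,0.121]
    - [-0.055,0,0.121]
  yaw: [0,0,0,0,0,0,0]
  gripper: [-1,-1,-1,-1,-1,-1,-1]

```text
time_s: 7.55
tool_pos: [470.2, 138.3, 132.6]
tcp_rot: [0.999, 0.048, -0.001, 0.0]
ft_force: [1.1, -0.4, 0.1]
width: 0.2
finger_force: 0.0
```

```bash
python3 -c "
from h import *
case()"
```

```text
case tcp [-45.9   0.8 132.6] F [ 1.1 -0.4  0.1] th 5.5 t 7.55
```

Call:
carry_out:
  xyz:
    - [-0.015,0,0]
    - [-0.02,0,0.01]
    - [-0.02,0,0.014]
    - [-0.02,0,0.018]
    - [-0.02,0,0.022]
    - [-0.02,0,0.022]
  yaw: [0,0,0,0,0,0]
  gripper: [-1,-1,-1,-1,-1,-1]

```text
time_s: 8.05
tool_pos: [459.4, 137.5, 119.9]
tcp_rot: [0.999, 0.048, 0.0, -0.0]
ft_force: [-1.2, -0.1, 1.8]
width: 0.6
finger_force: 1.1
```

Call:
carry_out:
  xyz:
    - [0,0,0.004]
    - [0,0,0.007]
    - [0,0,0.01]
    - [0,0,0.01]
  yaw: [0,0,0,0]
  gripper: [-1,-1,-1,-1]

```text
time_s: 8.38
tool_pos: [459.8, 137.3, 114.7]
tcp_rot: [0.999, 0.048, 0.001, -0.0]
ft_force: [-3.1, -0.8, 20.3]
width: 0.3
finger_force: 10.1
```

The tip is at 95.7 against 95.5 expected when shut, with the force rising to 20 N, so the lid has bottomed out. I'll hold briefly, lift off and look.

Call:
carry_out:
  xyz:
    - [0,0,0.002]
    - [0,0,0.002]
    - [0,0,0.002]
    - [0,0,-0.05]
    - [0,0,-0.11]
    - [0,0,-0.17]
    - [0,0,-0.23]
    - [0,0,-0.23]
  yaw: [0,0,0,0,0,0,0,0]
  gripper: [-1,-1,-1,-1,-1,-1,-1,-1]

```text
time_s: 9.05
tool_pos: [463.0, 138.4, 256.7]
tcp_rot: [0.999, 0.047, 0.006, -0.002]
ft_force: [0.7, 0.2, -0.3]
width: 0.5
finger_force: 0.0
```

Call:
carry_out:
  xyz:
    - [0,0.06,-0.05]
    - [0,0.12,-0.05]
    - [0,0.18,-0.05]
    - [0,0.24,-0.05]
    - [0,0.3,-0.05]
    - [0,0.35,-0.05]
    - [0,0.35,-0.05]
  yaw: [0,0,0,0,0,0,0]
  gripper: [-1,-1,-1,-1,-1,-1,-1]

```text
time_s: 9.63
tool_pos: [479.3, -79.9, 280.3]
tcp_rot: [0.999, 0.042, -0.0, 0.002]
ft_force: [0.1, -0.0, -0.1]
width: 0.5
finger_force: 0.0
```

```bash
python3 - <<'E'
from h import *
case()
f=lambda i,s:cv2.resize(i,None,fx=s,fy=s,interpolation=cv2.INTER_CUBIC)
b=f(read_camera("side")["color"][160:290,230:350,::-1],3)
a=f(read_camera("top")["color"][155:255,215:315,::-1],3.9)
cv2.imwrite("pics/z4.png",np.hstack([a,b]))
E
```

```text
case tcp [ -58.1 -217.2  280.3] F [ 0.1 -0.  -0.1] th 4.8 t 9.63
```

View pics/z4.png

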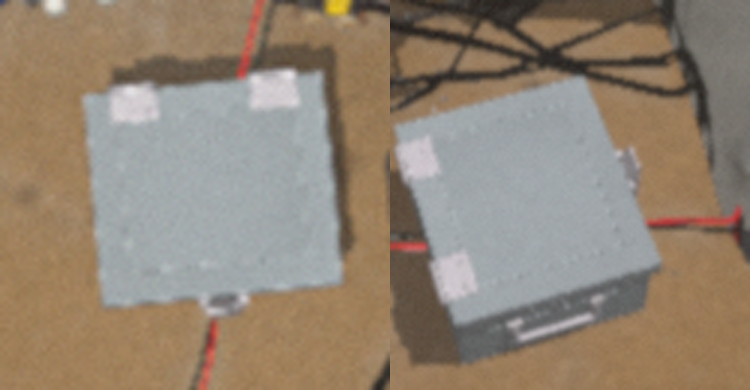

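The lid is down over the case, with its front-left corner at top-view zoom (103,305) and side-view zoom (662,265) and the catch at (225,302). I'll check the corner's height: about 95 mm if latched, about 108 mm if resting on the catch's nose.

```bash
python3 - <<'E'
from h import *
T=read_camera("top");S=read_camera("side")
z=lambda x,y:(215+x/3.9,155+y/3.9); w=lambda x,y:(230+(x-390)/3,160+y/3)
for n,a,b in (("FL",(103,305),(661,266)),("FR",(343,283),(584,78)),("BL",(83,96),(462,322))):print(n,tri(T,z(*a),S,w(*b)))
E
```

```text
FL (array([423.2, 227.3,  82.8]), np.float64(2.4))
FR (array([440.8,  40.2,  83.6]), np.float64(2.3))
BL (array([585.2, 244.4,  93.1]), np.float64(4.9))
```

The front corners sit 2 to 5 mm above where the wall tops measured by the same method. That fits a shut lid, whereas the nose rest would be about 18 mm above. I'm handing in.

```bash
python3 -c "
from plant import *
print(close_job())"
```

```text
the job is handed in; nothing more can be done
None
```

I folded the flap flat over the packs, then swung the lid shut and pressed it until the catch should have snapped. The corner heights after I lifted off fit a latched lid, and I handed the job in at about 10 s; no verdict came back.

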